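# Roll-test two filter rollers and reject the skew one

## Robot

A 7-joint arm with a two-finger parallel gripper is mounted at the origin on the work surface. World frame = base frame: x ahead of the robot, y to its left, z up, the work surface at z = 0. Lengths are in m, angles in degrees, forces in N, time in s.
With the tool pointing down it reaches from about 0.425 to 0.875 m from the base axis. Payload 4.7 kg.
Tool frame: the origin (TCP) lies midway between the tips of the shut fingers; the grasp point (between the pads) lies 19 mm behind it (arm.tcp_to_grasp is the distance from the TCP to the grasp point, in m); z points along the fingers, y is the line along which they close (so a half turn about z gives the same grasp; the last joint's range is limited). The gripper opens to 85 mm and grips with 20 to 120 N. Pads are 22 mm wide; open, the fingers measure 114 mm over their backs; the gripper's body (76 mm by 85 mm) begins 54 mm behind the grasp point. The pads swing forward as they close: fully open they stand 13 mm farther back than shut.
Start: joints at [0.808, 18.392, -4.016, 83.108, 1.295, 78.541, -3.26], TCP at [0.65, -0, 0.231] pointing down, gripper open.
Joint ranges: [-163.93, 163.93], [-17.29, 119.83], [-79.2, 71.16], [3.27, 140.29], [-89.18, 269.18], [5.43, 117.66], [-154.24, 154.24]. Speed limits (degrees/s): [147.25, 147.25, 180, 180, 180, 180, 180].

## Interface

Orientations are given as a 3x3 rotation matrix whose columns are the frame's x, y, z axes.
In Python, from bench import arm gives the robot as it stands.
- The arm moves only by the tool step_arm, never from a script. Its argument "commands" is a list of rows, each a list of 3 entries, a list of its own where there are three numbers: the closure, from 0 (fully open) to 1 (shut), then the shift along the tool's x, y, z in cm, then the turn, a rotation vector about the tool's x, y, z in rad. A call has 1 to 5 rows; each row shifts and turns the commanded pose from where the row before left it, along the tool's axes as they then stand; what a row does not reach is not made up. A row lasts 1/8 s, in which the tool goes at most 62.5 mm and 10.7 degrees, less where a joint would pass 70% of its speed; a pose out of reach is approached as far as the arm can. A call is refused whole if a number of a shift passes 6.25 or a number of a turn 0.188, either way. A call with a gripper value outside its range is refused whole. The fingers move at their own pace and stop on an object; "grip_force" is the grip in N (left out, the last holds). Time passes only in rows, so rows that do not move let the fingers close. It gives the time, the measured TCP pose, the force, the opening and the grip force at its end, in the units of the state.
- arm.get_state(): the state, without advancing time (a new reading comes with each control period).
- arm.get_image(name): name is "scene" or "side" or "wrist"; returns the picture (480x640x3 uint8, red, green, blue); there is no depth.
- arm.camera_info(name): a dict with "fx", "fy", "cx", "cy" (pixels), "dist" ([k1, k2, p1, p2, k3] as OpenCV has them; the pictures are not rectified), "T" (4x4, takes a point from camera to world coordinates); the wrist camera has in their place "tool_from_camera" (4x4, takes a point from camera to tool coordinates, whose origin is the TCP and whose axes are the flange's). Camera axes: x right, y down, z forward; pixel columns grow to the right and rows downward; lengths in m; the calibration is good to about 2 mm. A picture is of the moment at which its call begins: read the wrist's pose just before it. camera_info takes no time and is no camera call.
- arm.job_done(): hands the job in; it is judged then, once.
The state is a dict: "clock": time; "joint_pos": joint angles; "qd": joint speeds; "tau": joint torques, N m; "position": TCP position; "ee_rot": TCP orientation; "wrist_force": force on the tool from outside, world axes, zero at the start; "wrist_torque": the same for the moment, N m; "gripper_width": opening from 0.0 (shut) to 1.0 (fully open); "gripper_force": force on a finger pad.
Only numpy, scipy, OpenCV 4.12 (cv2) and the standard library are available. Lean on these libraries where they do the work, as an engineer would, in place of code of your own. Each camera call takes 0.05 s, during which the arm holds its last target. There are 200 camera calls.

## Task

Test the two spare filter rollers on the glass plate: first the left one (on the tank side), then the right one, roll each along the glass, without lifting it, all the way to the stops at the far edge, and watch which one's core wobbles up and down. Then lay the wobbling one flat in the white reject tray at the right and leave the true one on the plate against the stops. Do not press hard on the glass or disturb the other things on the ledge.

Things in the scene. Friction and masses are not known exactly. Their poses are not given: they have to be found in the camera images.
- roller_a: roller a: grey core 28 mm dia, 152 mm long; two white flanges 48 mm dia, 10 mm thick, mid-planes 65 mm either side of the middle; 0.16 kg. Starts on the glass, axis (its y) about along plate y, 24 mm above the glass. Origin: middle of the core axis. Either a or b is skew: its flanges sit 6 mm off the core axis, opposite ways, so rolling tips its core ends 6 mm up and down in turn (level at start)
- roller_b: roller b: grey core 28 mm dia, 152 mm long; two white flanges 48 mm dia, 10 mm thick, mid-planes 65 mm either side of the middle; 0.16 kg. Starts on the glass, axis (its y) about along plate y, 24 mm above the glass. Origin: middle of the core axis. Either a or b is skew: its flanges sit 6 mm off the core axis, opposite ways, so rolling tips its core ends 6 mm up and down in turn (level at start)
- roller_a_left (a point): left-hand end of roller a's core (robot's left), on the core's axis, 76 mm from the middle
- roller_a_right (a point): right-hand end of roller a's core (robot's right), on the core's axis, 76 mm from the middle
- roller_b_left (a point): left-hand end of roller b's core (robot's left), on the core's axis, 76 mm from the middle
- roller_b_right (a point): right-hand end of roller b's core (robot's right), on the core's axis, 76 mm from the middle
- plate: fixed pale green glass plate, 280 (x) by 380 (y) by 10 mm thick; origin under its centre; x points away from the robot (within 10 degrees), y to its left (tank). Rollers start at plate x -80, y +90 and -90 mm, and roll along +x. Far edge: three stop blocks, see point plate_stop
- plate_stop (a point): point on the glass at plate x = +115 mm, y = 0: foot of the near face of the middle stop block. Blocks stand 20 mm above the glass: 100 mm wide at y 0, 50 mm wide at y +160 and -160 mm. They stop the flanges, with the roller's axis at plate x about +91 mm. Between blocks the edge is open: fingers fit either side of the core
- tray: fixed white open tray for rejects, on the robot's right: outside 230 mm (its x) by 120 mm (its y), 32 mm high, walls and floor 4 to 5 mm; origin under its centre
- food_tub: bystander, not to be disturbed: red tub with white cap, 80 mm across, 80 mm high, on the clear turntable
- spoon: bystander, not to be disturbed: steel spoon 160 mm long, lying between plate and tray, near the plate's right edge; origin near its middle
- cave: bystander, not to be disturbed: grey stone-look ceramic arch 120 mm long, about 105 mm wide, 60 mm high, left of the plate
- drip_cup: bystander, not to be disturbed: glass cup 70 mm across, 80 mm high, beyond the plate
- jar: bystander, not to be disturbed: amber jar 60 mm across, 100 mm high, at the right
- brush: bystander, not to be disturbed: brush 180 mm long, right of the tray
Things that resemble listed ones, but are neither listed nor needed, are in the scene too. What is shaped like the roller_a but pink is not meant. What is shaped like the roller_b but pink is not meant.

How it is judged:
By the outcome, as a careful person would: the job done as asked, in the order asked, and still so for the second after the job is handed in, with the robot touching nothing.
It also fails if it takes over 72 s, if anything falls off the work surface, if the arm or the gripper's body presses on something with over 40 N, if the wrist force passes 120 N, or if a joint passes its speed limit or range.

## Working session

There is one attempt and no reset: what is moved stays moved. The work goes in short steps, Python scripts to look and compute and a tool call to move; the robot and the scene stay as the last step left them, time stands still between calls to the robot, and variables do not carry over. Pictures are saved under pics/ and viewed, at most 10 in all, crops included, and the job is handed in when it is done.

Besides the shell and the picture viewer there is one more tool, called after "Request:" as name(argument=value, ...) on one line, values as JSON. step_arm: Moves the arm, as the interface text tells. Its arguments: {"type":"object","properties":{"commands":{"type":"array","items":{"type":"array"}},"grip_force":{"type":"number"}},"required":["commands"]}

```bash
mkdir -p pics; ls; cat > h.py <<'E'
import numpy as np, cv2
from bench import arm
def shot(name,fn=None):
    st=arm.get_state(); im=arm.get_image(name)
    if fn: cv2.imwrite('pics/'+fn,im[:,:,::-1])
    return st,im
def cam(name,st=None):
    c=arm.camera_info(name); K=np.array([[c['fx'],0,c['cx']],[0,c['fy'],c['cy']],[0,0,1.]])
    if name=='wrist':
        W=np.eye(4);W[:3,:3]=np.array(st['ee_rot']);W[:3,3]=st['position']
        T=W@np.array(c['tool_from_camera'])
    else: T=np.array(c['T'])
    return K,np.array(c['dist'],float),T
def rays(name,px,st=None):
    K,d,T=cam(name,st)
    u=cv2.undistortPoints(np.array(px,float).reshape(-1,1,2),K,d).reshape(-1,2)
    r=np.c_[u,np.ones(len(u))]@T[:3,:3].T
    return T[:3,3],r
def onz(name,px,z,st=None):
    o,r=rays(name,px,st); return o+r*((z-o[2])/r[:,2])[:,None]
def proj(name,P,st=None):
    K,d,T=cam(name,st); Ti=np.linalg.inv(T)
    return cv2.projectPoints(np.array(P,float).reshape(-1,1,3),cv2.Rodrigues(Ti[:3,:3])[0],Ti[:3,3],K,d)[0].reshape(-1,2)
def tri(o1,r1,o2,r2):
    A=np.c_[r1,-r2]; s=np.linalg.lstsq(A,o2-o1,rcond=None)[0]
    a=o1+s[0]*r1;b=o2+s[1]*r2; return (a+b)/2,np.linalg.norm(a-b)
E
python3 - <<'E'
from h import *
_,a=shot('scene','scene0.png');_,b=shot('side','side0.png');_,w=shot('wrist','wrist0.png')
v=np.vstack([np.hstack([a,b]),np.hstack([w,w*0])])
cv2.imwrite('pics/all0.png',cv2.resize(v,(800,600),interpolation=cv2.INTER_AREA)[:,:,::-1])
for n in('scene','side'):print(cam(n)[2].round(3),cam(n)[0][0,0])
s=arm.get_state();print(s['wrist_force'],np.array(s['ee_rot']).round(3))
print(arm.camera_info('wrist'), arm.tcp_to_grasp)
E
```

```text
pics
[[ 0.504  0.612 -0.61   1.395]
 [ 0.864 -0.346  0.367 -0.563]
 [ 0.013 -0.712 -0.702  1.066]
 [ 0.     0.     0.     1.   ]] 478.8167387498683
[[ 0.888 -0.319  0.332  0.022]
 [-0.46  -0.585  0.668 -1.118]
 [-0.019 -0.746 -0.666  1.151]
 [ 0.     0.     0.     1.   ]] 609.4173934180379
[-0.0971968  -0.83231059  0.55805697] [[ 0.     1.    -0.002]
 [ 1.    -0.    -0.   ]
 [-0.    -0.002 -1.   ]]
{'fx': 383.2411841103033, 'fy': 383.2411841103033, 'cx': 321.5475888902486, 'cy': 237.63592063930122, 'dist': array([-0.01071733,  0.        ,  0.        ,  0.        ,  0.        ]), 'tool_from_camera': array([[-7.07234944e-04, -9.63805450e-01, -2.66605616e-01,
         6.77232607e-02],
       [ 9.99999668e-01, -7.89554077e-04,  2.01577946e-04,
        -6.09623368e-04],
       [-4.04781474e-04, -2.66605385e-01,  9.63805688e-01,
        -1.42816374e-01],
       [ 0.00000000e+00,  0.00000000e+00,  0.00000000e+00,
         1.00000000e+00]])} 0.0187
```

View pics/scene0.png

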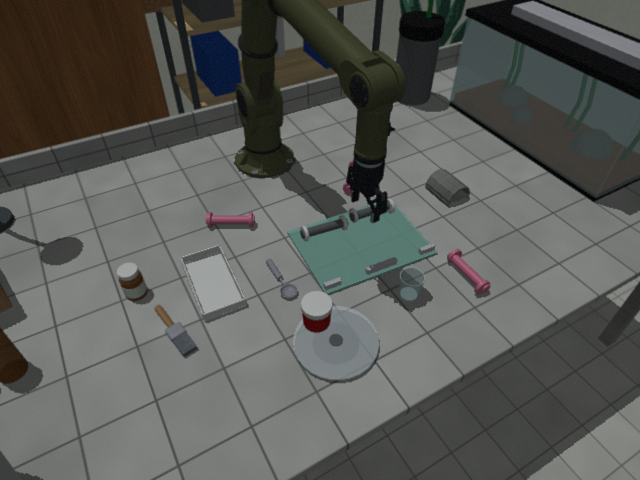

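View pics/side0.png

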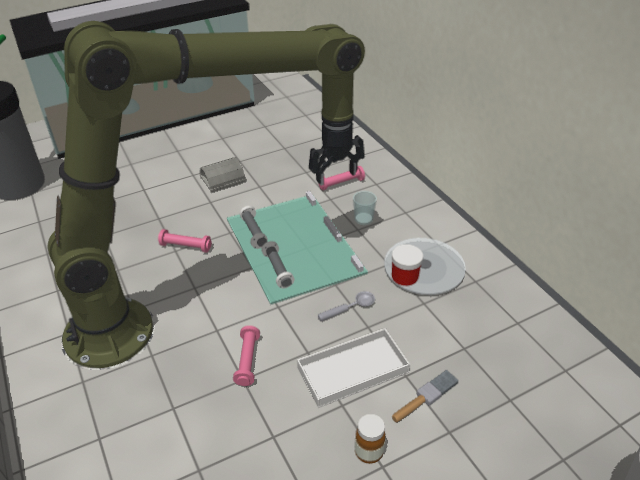

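Scene: the grey rollers lie at about (325,229) and (372,212), the plate is centred near (360,245), the tray is at (213,282), and pink lookalikes are at (232,221), (350,186) and (468,270). Side: the left roller is at (254,227), the right one at (279,265), and the tray at (353,366). I choose the two grey rollers on the green plate and reject the pink ones, then check the choice with the wrist view.

View pics/wrist0.png

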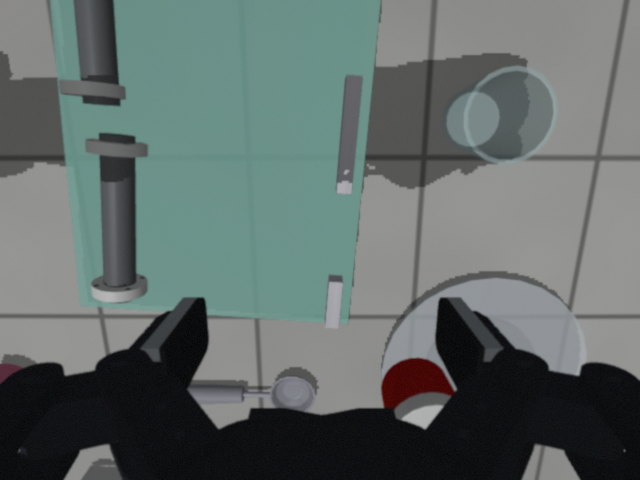

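```bash
python3 - <<'E'
from h import *
for n in('scene','side','wrist'):
    im=cv2.imread(f'pics/{n}0.png');hsv=cv2.cvtColor(im,cv2.COLOR_BGR2HSV)
    m=cv2.inRange(hsv,(70,40,60),(95,140,255));m=cv2.morphologyEx(m,cv2.MORPH_OPEN,np.ones((3,3)))
    nl,l,s,_=cv2.connectedComponentsWithStats(m)
    print(n,[tuple(map(int,x)) for x in s[1:] if x[4]>300])
    k=1+np.argmax([x[4] for x in s[1:]]); c=cv2.findContours((l==k).astype(np.uint8),0,2)[0][0]
    h=cv2.convexHull(c)
    for e in(.01,.02,.04):
        p=cv2.approxPolyDP(h,e*cv2.arcLength(h,True),True).reshape(-1,2);print(p.tolist())
E
```

```text
scene [(504, 42, 22, 46, 413), (288, 207, 149, 87, 6398)]
[[436, 253], [326, 293], [288, 231], [345, 212], [397, 207]]
[[436, 253], [326, 293], [288, 231], [397, 207]]
[[436, 253], [326, 293], [288, 231], [397, 207]]
side [(228, 197, 139, 106, 7446)]
[[306, 197], [319, 204], [366, 273], [270, 302], [228, 217]]
[[306, 197], [366, 273], [270, 302], [228, 217]]
[[306, 197], [366, 273], [270, 302], [228, 217]]
wrist [(50, 0, 31, 80, 1911), (59, 0, 322, 324, 78765)]
[[380, 0], [347, 323], [81, 305], [59, 94], [113, 0]]
[[380, 0], [347, 323], [81, 305], [59, 94], [113, 0]]
[[380, 0], [347, 323], [81, 305], [113, 0]]
```

The wrist view confirms grey rollers with white flanges on the green plate: right roller with flanges at (117,149) and (119,288), left roller with its flange at (93,90). The glass corners on the right are (81,305) and (347,323).

```bash
python3 - <<'E'
from h import *
st=arm.get_state()
S=[[436,253],[326,293],[288,231],[397,207]];D=[[306,197],[366,273],[270,302],[228,217]]
print('names FL FR NR NL')
o1,r1=rays('scene',S);o2,r2=rays('side',D)
for a,b in zip(r1,r2):p,e=tri(o1,a,o2,b);print(p.round(4),round(e,4))
P=(onz('scene',S,.01)+onz('side',D,.01))/2;print(P.round(4))
w=onz('wrist',[[347,323],[81,305]],.01,st);print('wrist FR,NR',w.round(4))
c=P.mean(0);ax=(P[0]+P[1]-P[2]-P[3]);yaw=np.degrees(np.arctan2(ax[1],ax[0]));print(c,yaw,np.linalg.norm(P[0]-P[1]),np.linalg.norm(P[1]-P[2]))
# wrist edge angles
e=onz('wrist',[[380,0],[347,323]],.01,st);d=e[0]-e[1];print('far edge yaw',np.degrees(np.arctan2(-d[0],d[1])))
d=w[0]-w[1];print('right edge',np.degrees(np.arctan2(d[1],d[0])))
# roller flanges from wrist (centres top at z .034)
print('roller right flange ctrs',onz('wrist',[[117,149],[119,288],[93,90]],.034,st).round(4))
# tray: side + scene outer corners by white mask
for n in('scene','side'):
    im=cv2.imread(f'pics/{n}0.png');hsv=cv2.cvtColor(im,cv2.COLOR_BGR2HSV)
    m=cv2.inRange(hsv,(0,0,165),(180,30,255))
    nl,l,s,_=cv2.connectedComponentsWithStats(m)
    g=(215,285) if n=='scene' else (353,366)
    k=l[g[1],g[0]];print(n,k,s[k],hsv[g[1],g[0]])
    c=cv2.findContours((l==k).astype(np.uint8),0,2)[0][0];h=cv2.convexHull(c)
    print(cv2.approxPolyDP(h,.03*cv2.arcLength(h,True),True).reshape(-1,2).tolist())
E
```

```text
names FL FR NR NL
[ 0.6925  0.2633 -0.0108] 0.0075
[ 0.6735 -0.1249  0.0029] 0.0046
[ 0.3997 -0.1038  0.0064] 0.0018
[ 0.4435  0.3004 -0.0242] 0.0129
[[ 0.6949  0.2435  0.01  ]
 [ 0.6731 -0.1298  0.01  ]
 [ 0.4005 -0.1063  0.01  ]
 [ 0.455   0.2672  0.01  ]]
wrist FR,NR [[ 0.6753 -0.1257  0.01  ]
 [ 0.3986 -0.1054  0.01  ]]
[0.55586944 0.06864721 0.01      ] -5.260548483016277 0.37383868856938796 0.27366908459382977
far edge yaw -4.335061930161764
right edge -4.205130405871212
roller right flange ctrs [[ 0.4715  0.0536  0.034 ]
 [ 0.4549 -0.0761  0.034 ]
 [ 0.4581  0.1017  0.034 ]]
scene 0 [     0      0    640    480 307162] [ 80   5 160]
[[639, 0], [639, 479], [0, 479], [0, 0]]
side 108 [ 249  306  213  129 9881] [ 15   5 218]
[[461, 348], [275, 434], [249, 388], [421, 306]]
```

Request:
step_arm(commands=[[0,[2.7,-4.4,0],[0,0,0.025]],[0,[2.7,-4.4,0],[0,0,0.025]],[0,[2.7,-4.4,0],[0,0,0.025]],[0,[0,0,0],[0,0,0]]], grip_force=20)

```text
clock: 0.65
position: [0.5173, 0.0874, 0.2314]
ee_rot: [[0.069, 0.998, -0.001], [0.998, -0.069, 0.001], [0.001, -0.001, -1.0]]
wrist_force: [0.4, -0.0, -0.9]
gripper_width: 0.995
gripper_force: 0.0
```

```bash
python3 - <<'E'
from h import *
st,_=shot('wrist','w1.png');print(np.array(st['position']).round(4),np.array(st['ee_rot']).round(3),st['clock'],st['gripper_width'])
shot('scene','scene1.png');shot('side','side1.png')
E
```

```text
[0.5173 0.0874 0.2314] [[ 0.069  0.998 -0.001]
 [ 0.998 -0.069  0.001]
 [ 0.001 -0.001 -1.   ]] 0.65 0.995486193693163
```

View pics/w1.png

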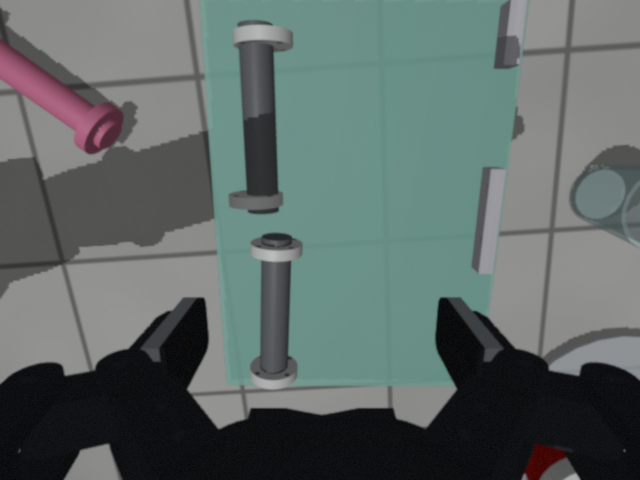

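The wrist view shows the left roller's core from (256,25) to (264,210), the right one's from (277,238) to (273,372), the middle stop at (489,220), the cup at (600,193) and a pink roller at (60,95).

```bash
cat >> h.py <<'E'
E
python3 - <<'E'
from h import *
st=arm.get_state()
# column centres of the dark core on given rows
im=cv2.imread('pics/w1.png');g=cv2.cvtColor(im,cv2.COLOR_BGR2GRAY);hsv=cv2.cvtColor(im,cv2.COLOR_BGR2HSV)
def mid(row,c0):
    s=hsv[row,:,1]<40
    a=c0
    while s[a]:a-=1
    b=c0
    while s[b]:b+=1
    return [(a+b)/2,row],b-a-1
R={}
for nm,rows,c in(('L',(60,90,120,150,180),258),('R',(270,290,310,330,350),275)):
    q=[mid(r,c) for r in rows];print(nm,q)
    p=onz('wrist',[x[0] for x in q],.034,st);f=np.polyfit(p[:,1],p[:,0],1);print(p[[0,-1]].round(4),'yaw',-np.degrees(np.arctan(f[0])))
    R[nm]=f
# far-stop face and plate
for z,px in((.010,[[232,386],[489,386],[205,0]]),(.03,[[484,168],[475,272]]),):print(z,onz('wrist',px,z,st).round(4))
# two-view height check: wrist0 had right roller flanges at (117,149),(119,288)
K=None
st0=dict(position=[.65,0,.231],ee_rot=[[0,1,-.002],[1,0,0],[0,-.002,-1]])
for a,b in(([117,149],[276,249]),([119,288],[273,373])):
    o1,r1=rays('wrist',[a],st0);o2,r2=rays('wrist',[b],st);p,e=tri(o1,r1[0],o2,r2[0]);print('R flange',p.round(4),round(e,4))
for z in (.034,):
  print('ends L',onz('wrist',[[256,25],[264,210]],z,st).round(4))
for n in('scene','side'):
    im=cv2.imread(f'pics/{n}1.png');cv2.imwrite(f'pics/{n}1c.png',im)
c1=cv2.imread('pics/scene1.png')[180:320,150:450];c2=cv2.imread('pics/side1.png')[180:410,210:470]
c1=cv2.resize(c1,(780,364),interpolation=2);cv2.imwrite('pics/cs.png',c1)
c2=cv2.resize(c2,(650,575),interpolation=2);cv2.imwrite('pics/cd.png',c2)
E
```

```text
L [([256.0, 60], 33), ([257.5, 90], 32), ([259.0, 120], 31), ([260.5, 150], 30), ([261.5, 180], 30)]
[[0.4763 0.2115 0.034 ]
 [0.4694 0.1139 0.034 ]] yaw -4.03319274033704
R [([275.5, 270], 28), ([275.0, 290], 27), ([274.0, 310], 27), ([274.0, 330], 27), ([273.5, 350], 26)]
[[ 0.4726  0.0288  0.034 ]
 [ 0.4613 -0.0559  0.034 ]] yaw -7.582255110615034
0.01 [[ 0.406  -0.1119  0.01  ]
 [ 0.6901 -0.1342  0.01  ]
 [ 0.4355  0.2658  0.01  ]]
0.03 [[0.6672 0.109  0.03  ]
 [0.6622 0.0106 0.03  ]]
R flange [0.4774 0.0536 0.0462] 0.0013
R flange [ 0.4611 -0.0721  0.0469] 0.0027
ends L [[0.4794 0.2373 0.034 ]
 [0.4684 0.0869 0.034 ]]
```

View pics/cs.png

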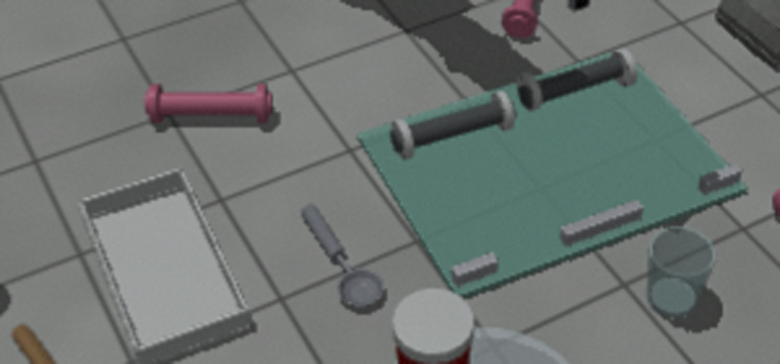

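View pics/cd.png

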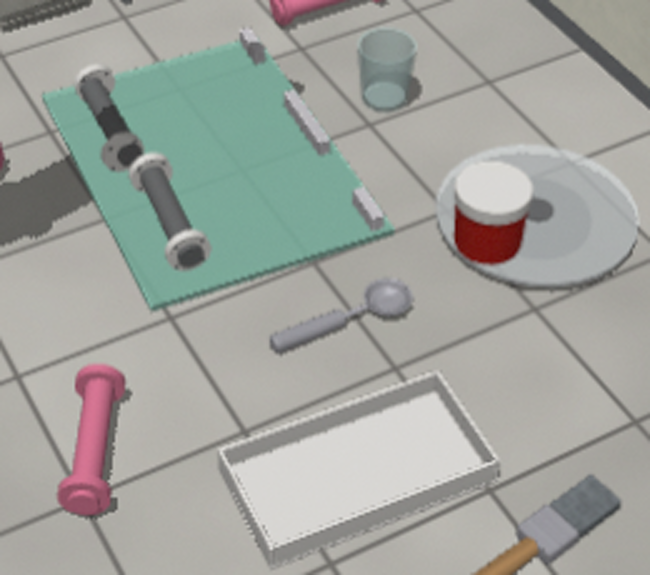

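In the crops the tray rim shows at scene (82,203), (183,173), (248,312), (140,348) and side (273,548), (220,455), (437,375), (497,457). The right roller's end flange is at scene (401,138) and side (189,250).

```bash
python3 - <<'E'
from h import *
sc=lambda p:np.array(p)/2.6+[150,180]
sd=lambda p:np.array(p)/2.5+[210,180]
def T(nm,a,b):
    o1,r1=rays('scene',[sc(a)]);o2,r2=rays('side',[sd(b)]);p,e=tri(o1,r1[0],o2,r2[0]);print(nm,p.round(4),round(e,4));return p
t=[T('tray NR',(82,203),(273,548)),T('NL',(183,173),(220,455)),T('FL',(248,312),(437,375)),T('FR',(140,348),(497,457))]
t=np.array(t);print('ctr',t.mean(0).round(4),'yaw',np.degrees(np.arctan2(*(t[2]+t[3]-t[0]-t[1])[[1,0]])),np.linalg.norm(t[0]-t[1]),np.linalg.norm(t[1]-t[2]))
z=(onz('scene',[sc(a) for a in((82,203),(183,173),(248,312),(140,348))],.032)+onz('side',[sd(a) for a in((273,548),(220,455),(437,375),(497,457))],.032))/2
print('at .032',z.round(4),z.mean(0),'yaw',np.degrees(np.arctan2(*(z[2]+z[3]-z[0]-z[1])[[1,0]])))
T('R right end',(401,138),(189,250));T('R left',(506,110),(150,172));T('L right',(530,91),(122,152));T('L left',(626,68),(95,80))
T('plate NR',(360,137),(150,306));T('plate FR',(464,296),(391,229));T('NL',(625,48),(44,95))
T('FL',(745,192),(262,40))
T('stopM right top near',(562,228),(318,150));T('tub',(433,320),(492,190));T('spoon handle end',(308,208),(276,345));T('spoon bowl',(362,288),(388,297))
T('cup rim',(681,245),(387,45))
E
```

```text
tray NR [ 0.3672 -0.4357  0.0262] 0.0027
NL [ 0.3733 -0.3189  0.0204] 0.0033
FL [ 0.5994 -0.3349  0.0237] 0.0025
FR [ 0.592  -0.4485  0.0298] 0.0019
ctr [ 0.483  -0.3845  0.025 ] yaw -3.6661060987630125 0.11707654203122987 0.22670464215085256
at .032 [[ 0.3689 -0.4379  0.032 ]
 [ 0.3767 -0.3245  0.032 ]
 [ 0.6001 -0.3388  0.032 ]
 [ 0.5921 -0.4494  0.032 ]] [ 0.48443097 -0.38766646  0.032     ] yaw -3.3036052195551937
R right end [ 0.4587 -0.0766  0.0344] 0.0017
R left [0.4752 0.0594 0.0299] 0.0031
L right [0.461  0.1034 0.0309] 0.0021
L left [0.4842 0.2335 0.0326] 0.0014
plate NR [ 0.401  -0.1022  0.001 ] 0.0011
plate FR [ 0.6782 -0.1195  0.0012] 0.0043
NL [0.43   0.2727 0.0062] 0.0043
FL [0.7104 0.2434 0.0054] 0.0033
stopM right top near [0.6623 0.0162 0.019 ] 0.0068
tub [ 0.7484 -0.1975  0.09  ] 0.0031
spoon handle end [ 0.4865 -0.2143  0.01  ] 0.0055
spoon bowl [ 0.619  -0.2121  0.009 ] 0.0024
cup rim [0.7871 0.0763 0.082 ] 0.006
```

Measurements agree with the given sizes. The left roller's middle is about (0.475, 0.163), the right one's about (0.467, -0.010), both axes about z 0.034. The tray centre is about (0.484, -0.386), yaw -3.5°. I'm going to the left roller now.

Request:
step_arm(commands=[[0,[3.6,-2.35,0],[0,0,0]],[0,[3.65,-2.35,0],[0,0,0]],[0,[0,0,5],[0,0,0]],[0,[0,0,5],[0,0,0]],[0,[0,0,0],[0,0,0]]])

```text
clock: 1.42
position: [0.4766, 0.158, 0.1276]
ee_rot: [[0.077, 0.997, -0.008], [0.997, -0.077, -0.003], [-0.003, -0.008, -1.0]]
wrist_force: [-0.3, 0.3, 0.1]
gripper_width: 1.0
gripper_force: 0.0
```

```bash
python3 - <<'E'
from h import *
st,im=shot('wrist','w2.png')
hsv=cv2.cvtColor(im,cv2.COLOR_RGB2HSV)
for r in range(120,400,20):
    s=np.where(hsv[r,:,1]>=40)[0]; m=np.where(np.diff(s)>15)[0]
    print(r,[(int(s[i]),int(s[i+1])) for i in m])
R=np.array(st['ee_rot']);p=np.array(st['position'])
q=p.copy();q[2]=.034;print(p,proj('wrist',[q,q+R[:,0]*.03],st))
E
```

```text
120 [(277, 359)]
140 [(285, 331)]
160 [(26, 235), (286, 331)]
180 [(57, 236), (287, 332)]
200 [(87, 106), (114, 237), (288, 332)]
220 [(126, 238), (289, 332)]
240 [(120, 239), (290, 332)]
260 [(93, 241), (290, 332)]
280 [(291, 332)]
300 [(203, 244), (291, 332), (445, 462)]
320 [(161, 182), (204, 245), (267, 339), (461, 482)]
340 [(144, 168), (206, 247), (272, 332), (477, 498)]
360 [(199, 248), (304, 349), (478, 494)]
380 [(187, 249), (294, 362)]
[0.47655712 0.15803402 0.12759495] [[323.62019234 240.60940572]
 [323.65540885 194.11931078]]
```

The wrist pixels put the roller axis about 8 mm nearer than the TCP and its middle about 10 mm further left. I'm correcting that and descending.

Request:
step_arm(commands=[[0,[0.8,-0.7,3.6],[0,0,0]],[0,[0,0,3.8],[0,0,0]],[0,[0,0,3.5],[0,0,0]],[0.4,[0,0,0],[0,0,0]],[0.5,[0,0,0],[0,0,0]]])

```text
clock: 2.1
position: [0.4747, 0.1691, 0.0249]
ee_rot: [[0.076, 0.997, 0.004], [0.997, -0.076, 0.001], [0.002, 0.004, -1.0]]
wrist_force: [-0.1, 0.4, 0.8]
gripper_width: 0.607
gripper_force: 0.0
```

```bash
python3 - <<'E'
from h import *
st=arm.get_state();print(st['position'],st['gripper_width'],st['wrist_force'],st['gripper_force'])
a=shot('scene')[1][170:320,250:450];b=shot('side')[1][180:320,210:400];w=shot('wrist')[1]
f=lambda i,s:cv2.resize(i,s,interpolation=2)
v=np.hstack([np.vstack([f(a,(400,300)),f(b,(400,300))]),np.vstack([f(w,(400,300)),np.zeros((300,400,3),np.uint8)])])
cv2.imwrite('pics/m1.png',v[:,:,::-1])
E
```

```text
[0.47474264 0.16907129 0.02485149] 0.6071338493431353 [-0.09366972  0.4357586   0.76661253] 0.0
```

View pics/m1.png

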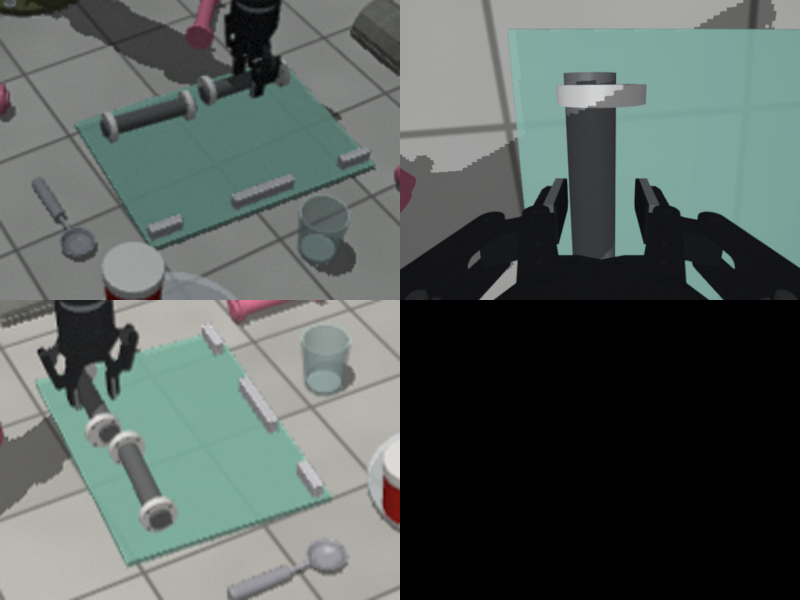

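The fingers straddle the left core: wrist tile (595,210), pads at (557,210) and (648,195). In this view the left roller's flange already looks off-centre from its core. I'm lowering slightly and rolling with a loose cage.

Request:
step_arm(commands=[[0.55,[0,0,0.5],[0,0,0]],[0.55,[0,0.6,0],[0,0,0]],[0.55,[0,0.8,0],[0,0,0]],[0.55,[0,0.8,0],[0,0,0]],[0.55,[0,0.8,0],[0,0,0]]])

```text
clock: 2.88
position: [0.503, 0.1662, 0.0173]
ee_rot: [[0.075, 0.997, 0.0], [0.997, -0.075, -0.0], [-0.0, 0.0, -1.0]]
wrist_force: [-0.2, -0.5, -0.3]
gripper_width: 0.452
gripper_force: 0.1
```

Request:
step_arm(commands=[[0.55,[0,0.8,0],[0,0,0]],[0.55,[0,0.5,0],[0,0,0]],[0.55,[0,0,0],[0,0,0]]])

```text
clock: 3.25
position: [0.5155, 0.1652, 0.0173]
ee_rot: [[0.075, 0.997, 0.0], [0.997, -0.075, 0.0], [0.0, 0.0, -1.0]]
wrist_force: [-0.3, 0.9, -0.8]
gripper_width: 0.449
gripper_force: 0.0
```

```bash
cat >> h.py <<'E'
def trio(fn):
    a=shot('scene',fn+'_s.png')[1][170:320,250:450];b=shot('side',fn+'_d.png')[1][180:320,210:400];st,w=shot('wrist',fn+'_w.png')
    f=lambda i,s:cv2.resize(i,s,interpolation=2)
    v=np.hstack([np.vstack([f(a,(400,300)),f(b,(400,300))]),np.vstack([f(w,(400,300)),np.zeros((300,400,3),np.uint8)])])
    cv2.imwrite('pics/'+fn+'.png',v[:,:,::-1])
    print(np.array(st['position']).round(4),st['gripper_width'],np.array(st['wrist_force']).round(2),st['gripper_force'],st['clock'])
    return st
E
python3 -c "
from h import *
trio('r1')"
```

```text
[0.515  0.1654 0.0173] 0.4519269879614558 [ 0.5  -0.23 -0.07] 0.0 3.35
```

Request:
step_arm(commands=[[0.55,[0,0.8,0],[0,0,0]],[0.55,[0,0.8,0],[0,0,0]],[0.55,[0,0.8,0],[0,0,0]],[0.55,[0,0.8,0],[0,0,0]],[0.55,[0,0.8,0],[0,0,0]]])

```text
clock: 4.03
position: [0.5557, 0.1622, 0.0173]
ee_rot: [[0.075, 0.997, 0.0], [0.997, -0.075, -0.0], [-0.0, 0.0, -1.0]]
wrist_force: [0.1, 1.1, -0.3]
gripper_width: 0.45
gripper_force: 0.1
```

Request:
step_arm(commands=[[0.55,[0,0.8,0],[0,0,0]],[0.55,[0,0.8,0],[0,0,0]],[0.55,[0,0.8,0],[0,0,0]],[0.55,[0,0.8,0],[0,0,0]],[0.55,[0,0.2,0],[0,0,0]]])

```text
clock: 4.65
position: [0.5896, 0.1596, 0.0173]
ee_rot: [[0.075, 0.997, 0.0], [0.997, -0.075, -0.0], [-0.0, 0.0, -1.0]]
wrist_force: [-0.8, 0.5, 0.2]
gripper_width: 0.447
gripper_force: 0.0
```

```bash
python3 -c "
from h import *
trio('r2')
v=[cv2.imread('pics/r%d_%s.png'%(i,c)) for i in(1,2) for c in 'sd']
f=lambda i,o,s:cv2.resize(i,s,interpolation=2)
v=np.vstack([np.hstack([f(v[0][180:300,280:440],0,(400,300)),f(v[1][180:300,220:380],0,(400,300))]),np.hstack([f(v[2][180:300,280:440],0,(400,300)),f(v[3][180:300,220:380],0,(400,300))])])
cv2.imwrite('pics/r12.png',v)"
```

```text
[0.5891 0.1597 0.0173] 0.45267188702486894 [ 0.23 -0.1  -0.58] 0.0 4.75
```

View pics/r12.png

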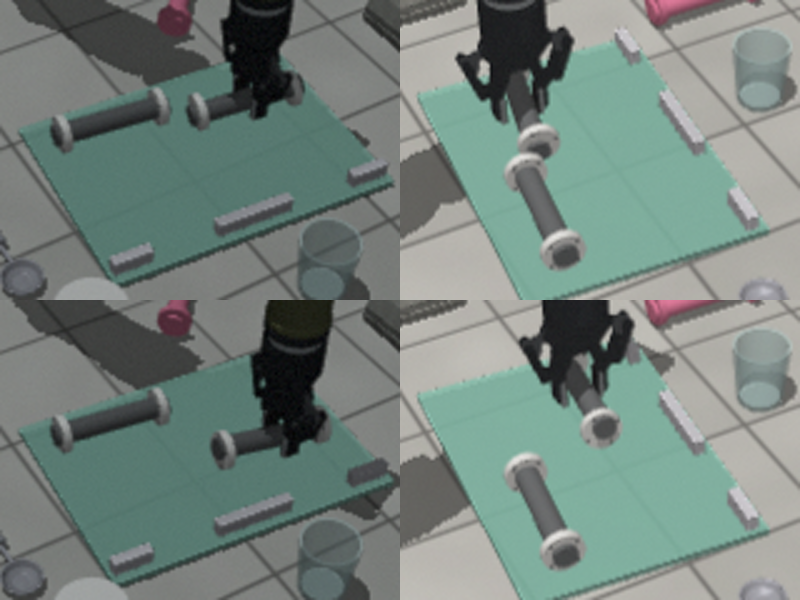

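At the quarter turn (top tiles) the left roller's core end sits low in its flange, (540,150) against (538,138). At the three-quarter turn (bottom tiles) it sits high, (604,427) against (600,427). It wobbles; I'm carrying on to the stops.

Request:
step_arm(commands=[[0.55,[0,0.8,0],[0,0,0]],[0.55,[0,0.8,0],[0,0,0]],[0.55,[0,0.8,0],[0,0,0]],[0.55,[0,0.8,0],[0,0,0]],[0.55,[0,0.8,0],[0,0,0]]])

```text
clock: 5.42
position: [0.6295, 0.1567, 0.0173]
ee_rot: [[0.075, 0.997, 0.0], [0.997, -0.075, -0.0], [-0.0, 0.0, -1.0]]
wrist_force: [-0.8, -0.1, 0.0]
gripper_width: 0.45
gripper_force: 0.2
```

Request:
step_arm(commands=[[0.55,[0,0.5,0],[0,0,0]],[0.55,[0,0.4,0],[0,0,0]],[0.55,[0,0.3,0],[0,0,0]],[0.55,[0,0,0],[0,0,0]]])

```text
clock: 5.92
position: [0.6409, 0.1559, 0.0173]
ee_rot: [[0.075, 0.997, 0.0], [0.997, -0.075, -0.0], [-0.0, 0.0, -1.0]]
wrist_force: [0.5, -0.6, -0.2]
gripper_width: 0.452
gripper_force: 0.0
```

```bash
python3 -c "
from h import *
trio('r3')"
```

```text
[0.6407 0.1559 0.0173] 0.4511025730140867 [-0.19  0.35 -0.47] 0.0 6.025
```

View pics/r3.png

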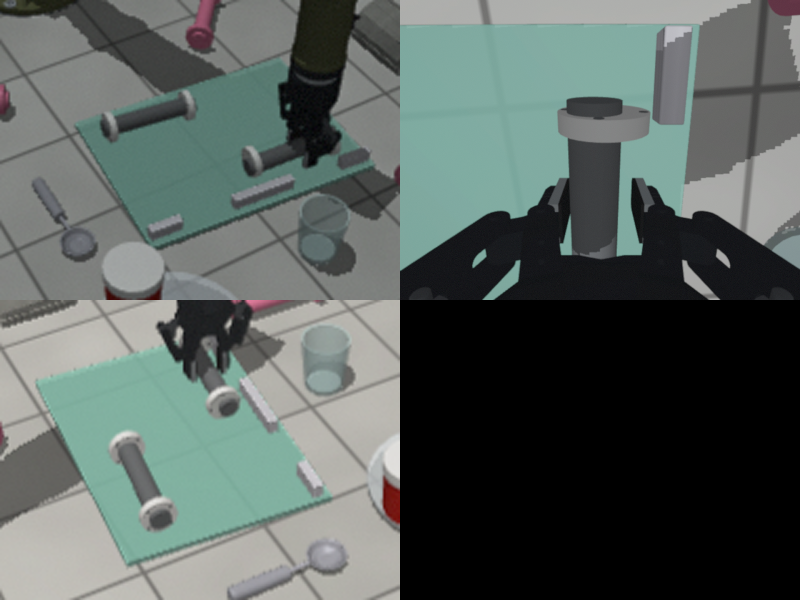

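The left roller's core (592,200) and flange (603,122) are close to the left stop (671,80). I'll push on gently until contact.

Request:
step_arm(commands=[[0.55,[0,0.3,0],[0,0,0]],[0.55,[0,0.3,0],[0,0,0]],[0.55,[0,0.2,0],[0,0,0]],[0.55,[0,0,0],[0,0,0]]])

```text
clock: 6.58
position: [0.6489, 0.1553, 0.0173]
ee_rot: [[0.075, 0.997, -0.0], [0.997, -0.075, -0.0], [-0.0, -0.0, -1.0]]
wrist_force: [-0.3, -0.0, 0.4]
gripper_width: 0.449
gripper_force: 0.0
```

Request:
step_arm(commands=[[0.55,[0,0.2,0],[0,0,0]],[0.55,[0,0.1,0],[0,0,0]],[0.55,[0,0,0],[0,0,0]]])

```text
clock: 6.95
position: [0.6507, 0.1548, 0.0171]
ee_rot: [[0.075, 0.997, -0.002], [0.997, -0.075, -0.001], [-0.001, -0.002, -1.0]]
wrist_force: [-5.0, -1.1, 3.5]
gripper_width: 0.449
gripper_force: 2.5
```

Contact with the stops at 5 N. I'm backing off, opening, rising and moving above the right roller.

Request:
step_arm(commands=[[0.4,[0,-0.3,0],[0,0,0]],[0,[0,0,0],[0,0,0]],[0,[0,0,0],[0,0,0]],[0,[0,0,-5],[0,0,0]],[0,[0,0,-5],[0,0,0]]])

```text
clock: 7.58
position: [0.6486, 0.1551, 0.1178]
ee_rot: [[0.075, 0.997, -0.001], [0.997, -0.075, -0.0], [-0.0, -0.001, -1.0]]
wrist_force: [0.9, 0.3, -0.0]
gripper_width: 0.999
gripper_force: 0.0
```

Request:
step_arm(commands=[[0,[-4.45,-4.2,0],[0,0,0]],[0,[-4.45,-4.2,0],[0,0,0]],[0,[-4.45,-4.2,0],[0,0,0]],[0,[-4.45,-4.2,0],[0,0,0]],[0,[0,0,0],[0,0,0]]])

```text
clock: 8.2
position: [0.4649, -0.0134, 0.1171]
ee_rot: [[0.081, 0.997, -0.001], [0.997, -0.081, -0.002], [-0.002, -0.001, -1.0]]
wrist_force: [-0.7, -0.3, 1.2]
gripper_width: 0.994
gripper_force: 0.0
```

```bash
python3 - <<'E'
from h import *
trio('r4');st,im=shot('wrist')
hsv=cv2.cvtColor(im,cv2.COLOR_RGB2HSV)
for r in range(100,380,20):
    s=np.where(hsv[r,:,1]>=40)[0]; m=np.where(np.diff(s)>15)[0]
    print(r,[(int(s[i]),int(s[i+1])) for i in m])
p=np.array(st['position']);q=p.copy();q[2]=.034;print(p,proj('wrist',[q],st))
E
```

```text
[ 0.4685 -0.0098  0.118 ] 0.9949535552614387 [0.74 0.15 0.59] 0.0 8.3
100 []
120 [(295, 337)]
140 [(276, 361)]
160 [(294, 341)]
180 [(294, 340)]
200 [(293, 339)]
220 [(293, 338)]
240 [(292, 337)]
260 [(291, 335)]
280 [(291, 334)]
300 [(203, 232), (290, 333), (446, 462)]
320 [(162, 182), (205, 233), (289, 332), (461, 482)]
340 [(145, 168), (206, 235), (273, 346), (477, 499)]
360 [(199, 236), (279, 341)]
[ 0.46906187 -0.00903462  0.11800801] [[322.18532137 245.40879981]]
```

View pics/r4.png

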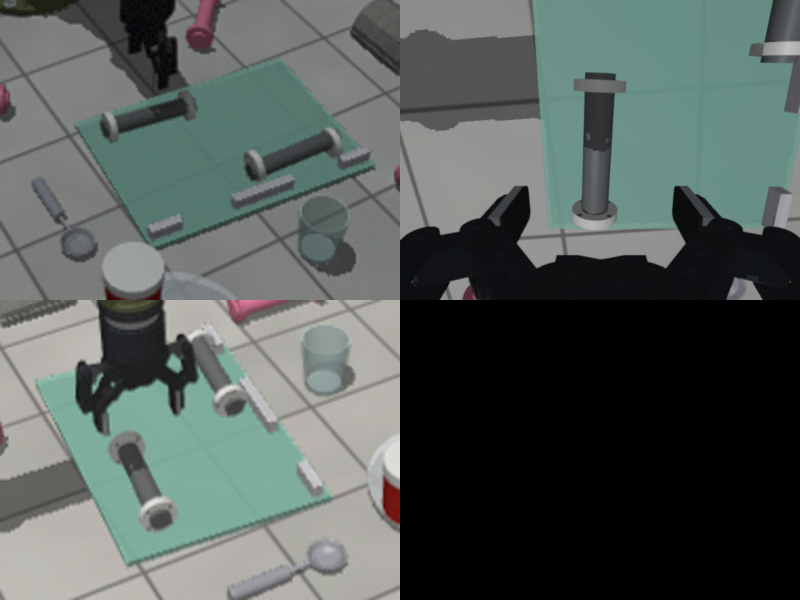

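The left roller is at the far stops, scene tile (292,152), and the right roller is untouched under the gripper, wrist tile (597,150). I've used all 10 views, so from here I work with numbers.

```bash
python3 - <<'E'
from h import *
sc=lambda p:np.array(p)/2+[250,170]
sd=lambda p:np.array(p)/[400/190,300/140]+[210,180]
def T(nm,a,b):
    o1,r1=rays('scene',[sc(a)]);o2,r2=rays('side',[sd(b)]);p,e=tri(o1,r1[0],o2,r2[0]);print(nm,p.round(4),round(e,4));return p
T('L roller right flange',(256,163),(230,100));T('left flange',(331,142),(199,46))
T('mid block top near right corner',(233,191),(268,128));T('mid block near left',(290,175),(240,80))
T('left block near right top',(338,157),(217,48))
E
```

```text
L roller right flange [0.6367 0.0747 0.0347] 0.005
left flange [0.6543 0.2018 0.0325] 0.0031
mid block top near right corner [0.6608 0.0162 0.0236] 0.0123
mid block near left [0.6736 0.1125 0.0257] 0.0009
left block near right top [0.6797 0.1962 0.0243] 0.0049
```

Request:
step_arm(commands=[[0,[0.2,-0.4,3.5],[0,0,0]],[0,[0,0,3.5],[0,0,0]],[0,[0,0,3],[0,0,0]],[0,[0,0,0],[0,0,0]]])

```text
clock: 8.9
position: [0.4628, -0.0061, 0.0153]
ee_rot: [[0.073, 0.997, -0.005], [0.997, -0.073, 0.0], [0.0, -0.005, -1.0]]
wrist_force: [0.4, -0.1, -0.5]
gripper_width: 1.004
gripper_force: 0.0
```

Request:
step_arm(commands=[[0.3,[0,0,0],[0,0,0]],[0.55,[0,0,0],[0,0,0]],[0.55,[0,0.5,0],[0,0,0]],[0.55,[0,0.8,0],[0,0,0]],[0.55,[0,0.8,0],[0,0,0]]])

```text
clock: 9.52
position: [0.486, -0.009, 0.0176]
ee_rot: [[0.075, 0.997, 0.001], [0.997, -0.075, -0.0], [0.0, 0.001, -1.0]]
wrist_force: [-0.8, 0.5, 0.6]
gripper_width: 0.446
gripper_force: 0.0
```

Request:
step_arm(commands=[[0.55,[0,0.8,0],[0,0,0]],[0.55,[0,0.8,0],[0,0,0]],[0.55,[0,0.8,0],[0,0,0]],[0.55,[0,0,0],[0,0,0]]])

```text
clock: 10.02
position: [0.5096, -0.0107, 0.0173]
ee_rot: [[0.075, 0.997, 0.0], [0.997, -0.075, 0.0], [0.0, 0.0, -1.0]]
wrist_force: [-0.1, 0.8, 0.0]
gripper_width: 0.448
gripper_force: 0.0
```

```bash
python3 -c "
from h import *
trio('q1')"
```

```text
[ 0.5088 -0.0107  0.0172] 0.45130054449440493 [ 0.41 -1.01 -0.07] 0.0 10.125
```

Request:
step_arm(commands=[[0.55,[0,0.8,0],[0,0,0]],[0.55,[0,0.8,0],[0,0,0]],[0.55,[0,0.8,0],[0,0,0]],[0.55,[0,0.8,0],[0,0,0]],[0.55,[0,0.8,0],[0,0,0]]])

```text
clock: 10.8
position: [0.5494, -0.0137, 0.0173]
ee_rot: [[0.075, 0.997, -0.0], [0.997, -0.075, -0.0], [-0.0, -0.0, -1.0]]
wrist_force: [-0.6, 0.9, 0.1]
gripper_width: 0.448
gripper_force: 0.0
```

Request:
step_arm(commands=[[0.55,[0,0.8,0],[0,0,0]],[0.55,[0,0.8,0],[0,0,0]],[0.55,[0,0.8,0],[0,0,0]],[0.55,[0,0.8,0],[0,0,0]],[0.55,[0,0.2,0],[0,0,0]]])

```text
clock: 11.42
position: [0.5834, -0.0163, 0.0173]
ee_rot: [[0.075, 0.997, 0.0], [0.997, -0.075, -0.0], [0.0, 0.0, -1.0]]
wrist_force: [-0.8, 0.5, -0.7]
gripper_width: 0.449
gripper_force: 0.0
```

```bash
python3 - <<'E'
from h import *
trio('q2')
# flange/core lateral offset at left end, wrist views: flange widths vs core widths per row
for f in('r1','r2','r3','q1','q2'):
    im=cv2.imread(f'pics/{f}_w.png');s=cv2.cvtColor(im,cv2.COLOR_BGR2HSV)[:,:,1]<40;o=[]
    for r in range(90,281,10):
        n,l,stt,_=cv2.connectedComponentsWithStats(s[r:r+1].astype(np.uint8))
        k=[x for x in stt[1:] if x[0]<=308<x[0]+x[2]]
        if k:o.append((r,int(k[0][0]),int(k[0][0]+k[0][2])))
    print(f,o)
E
```

```text
[ 0.5829 -0.0163  0.0173] 0.45185677416490294 [0.01 0.69 0.68] 0.0 11.525
r1 [(140, 273, 406), (150, 272, 408), (160, 272, 425), (170, 271, 422), (180, 285, 420), (200, 308, 395), (210, 307, 393), (220, 305, 391), (230, 304, 389), (240, 303, 387), (250, 302, 385), (260, 301, 383), (270, 300, 381), (280, 299, 379)]
r2 [(150, 300, 381), (160, 300, 380), (170, 273, 423), (180, 273, 422), (190, 272, 421), (200, 298, 420), (210, 298, 377), (220, 297, 376), (230, 297, 375), (240, 297, 374), (250, 296, 374), (260, 296, 373), (270, 296, 372), (280, 295, 371)]
r3 [(160, 267, 354), (170, 267, 374), (180, 252, 401), (190, 252, 400), (200, 253, 399), (210, 253, 398), (220, 268, 388), (230, 270, 353), (240, 270, 352), (250, 270, 352), (260, 271, 352), (270, 271, 351), (280, 271, 351)]
q1 [(120, 301, 361), (130, 301, 388), (140, 268, 387), (150, 268, 420), (160, 268, 419), (170, 270, 418), (180, 299, 399), (190, 299, 383), (200, 299, 382), (210, 299, 381), (220, 298, 380), (230, 298, 379), (240, 298, 378), (250, 297, 377), (260, 297, 376), (270, 297, 375), (280, 296, 374)]
q2 [(140, 300, 386), (150, 267, 386), (160, 267, 418), (170, 267, 417), (180, 267, 416), (190, 299, 411), (200, 298, 381), (210, 298, 380), (220, 298, 379), (230, 298, 378), (240, 297, 377), (250, 297, 377), (260, 297, 376), (270, 297, 375), (280, 296, 374)]
```

The apparent core width just inside the left flange swings from 87 to 79 px for the left roller and stays at 82 px for the right one. The left roller is the wobbling one. I'm finishing the right roller's run to the stops.

Request:
step_arm(commands=[[0.55,[0,0.8,0],[0,0,0]],[0.55,[0,0.8,0],[0,0,0]],[0.55,[0,0.8,0],[0,0,0]],[0.55,[0,0.8,0],[0,0,0]],[0.55,[0,0.7,0],[0,0,0]]])

```text
clock: 12.2
position: [0.6222, -0.0192, 0.0173]
ee_rot: [[0.075, 0.997, -0.0], [0.997, -0.075, -0.0], [-0.0, -0.0, -1.0]]
wrist_force: [1.0, -0.2, 1.0]
gripper_width: 0.453
gripper_force: 0.0
```

Request:
step_arm(commands=[[0.55,[0,0.4,0],[0,0,0]],[0.55,[0,0.3,0],[0,0,0]],[0.55,[0,0.3,0],[0,0,0]],[0.55,[0,0.2,0],[0,0,0]],[0.55,[0,0,0],[0,0,0]]])

```text
clock: 12.82
position: [0.6337, -0.0201, 0.0174]
ee_rot: [[0.075, 0.997, 0.0], [0.997, -0.075, -0.0], [-0.0, 0.0, -1.0]]
wrist_force: [-0.1, -0.5, -0.3]
gripper_width: 0.453
gripper_force: 0.0
```

Request:
step_arm(commands=[[0.55,[0,0.2,0],[0,0,0]],[0.55,[0,0.1,0],[0,0,0]],[0.55,[0,0.1,0],[0,0,0]],[0.55,[0,0,0],[0,0,0]]])

```text
clock: 13.32
position: [0.6377, -0.0204, 0.0173]
ee_rot: [[0.075, 0.997, 0.0], [0.997, -0.075, -0.0], [-0.0, 0.0, -1.0]]
wrist_force: [-1.1, -0.2, 0.5]
gripper_width: 0.45
gripper_force: 0.0
```

Request:
step_arm(commands=[[0.55,[0,0.1,0],[0,0,0]],[0.55,[0,0.1,0],[0,0,0]],[0.55,[0,0,0],[0,0,0]]])

```text
clock: 13.7
position: [0.6391, -0.0207, 0.0172]
ee_rot: [[0.075, 0.997, -0.001], [0.997, -0.075, -0.0], [-0.0, -0.001, -1.0]]
wrist_force: [-2.7, -1.1, 2.0]
gripper_width: 0.449
gripper_force: 1.4
```

The right roller is against the stops. I'm giving it one more millimetre to seat it, then releasing, rising and moving over the left roller.

Request:
step_arm(commands=[[0.55,[0,0.1,0],[0,0,0]],[0.4,[0,-0.6,0],[0,0,0]],[0,[0,0,0],[0,0,0]],[0,[0,0,0],[0,0,0]],[0,[0,0,-5],[0,0,0]]])

```text
clock: 14.32
position: [0.6312, -0.0201, 0.0635]
ee_rot: [[0.075, 0.997, -0.009], [0.997, -0.075, 0.0], [-0.001, -0.009, -1.0]]
wrist_force: [-0.4, -0.5, 0.4]
gripper_width: 0.997
gripper_force: 0.0
```

Request:
step_arm(commands=[[0,[0,0,-5],[0,0,0]],[0,[6,0,0],[0,0,0]],[0,[6,0,0],[0,0,0]],[0,[6,0,0],[0,0,0]],[0,[0,0,0],[0,0,0]]])

```text
clock: 14.95
position: [0.6468, 0.1685, 0.1174]
ee_rot: [[0.064, 0.998, 0.0], [0.998, -0.064, 0.005], [0.005, -0.0, -1.0]]
wrist_force: [-0.1, -1.5, 0.1]
gripper_width: 0.994
gripper_force: 0.0
```

```bash
python3 - <<'E'
from h import *
trio('p1');st,im=shot('wrist','p1.png')
s=cv2.cvtColor(im,cv2.COLOR_RGB2HSV)[:,:,1]<40
for r in range(80,400,15):
    n,l,x,_=cv2.connectedComponentsWithStats(s[r:r+1].astype(np.uint8))
    print(r,[(int(a[0]),int(a[0]+a[2])) for a in x[1:] if a[2]>12 and 200<a[0]<430])
p=np.array(st['position']);q=p.copy();q[2]=.034;print(p,proj('wrist',[q],st))
E
```

```text
[0.648  0.1602 0.1171] 0.9997264999465165 [-0.33 -0.8   0.34] 0.0 15.05
80 []
95 [(362, 389), (402, 640)]
110 [(361, 388), (401, 640)]
125 [(361, 388), (400, 640)]
140 [(361, 387), (400, 640)]
155 [(292, 340), (361, 387), (399, 640)]
170 [(281, 386), (398, 640)]
185 [(288, 357), (397, 640)]
200 [(293, 339), (397, 640)]
215 [(294, 339), (396, 640)]
230 [(294, 339), (395, 640)]
245 [(294, 338), (394, 640)]
260 [(295, 338), (393, 640)]
275 [(295, 338), (392, 640)]
290 [(295, 338), (392, 640)]
305 [(296, 337), (357, 379), (391, 441)]
320 [(296, 337), (356, 380), (390, 440)]
335 [(296, 336), (356, 379), (389, 439)]
350 [(282, 341), (356, 379), (389, 439)]
365 [(275, 347), (355, 378), (388, 447)]
380 [(276, 345), (355, 377), (387, 454)]
395 [(291, 348), (355, 377), (386, 455)]
[0.64835156 0.15815302 0.11714879] [[322.46342664 245.58244717]]
```

Request:
step_arm(commands=[[0,[-1.4,-0.6,3.3],[0,0,0]],[0,[0,0,3.3],[0,0,0]],[0,[0,0,3.3],[0,0,0]],[0,[0,0,0],[0,0,0]],[0.4,[0,0,0],[0,0,0]]], grip_force=30)

```text
clock: 15.78
position: [0.6422, 0.1448, 0.0197]
ee_rot: [[0.077, 0.997, 0.002], [0.997, -0.077, -0.0], [0.0, 0.002, -1.0]]
wrist_force: [0.0, 0.6, 1.2]
gripper_width: 0.816
gripper_force: 0.0
```

Request:
step_arm(commands=[[0.7,[0,0,0],[0,0,0]],[1,[0,0,0],[0,0,0]],[1,[0,0,0],[0,0,0]],[1,[0,0,0],[0,0,0]]], grip_force=30)

```text
clock: 16.27
position: [0.6423, 0.146, 0.0197]
ee_rot: [[0.075, 0.997, 0.003], [0.997, -0.075, 0.0], [0.001, 0.003, -1.0]]
wrist_force: [0.2, 0.5, 5.4]
gripper_width: 0.315
gripper_force: 30.3
```

Gripped at 27 mm. I'm lifting straight up first.

Request:
step_arm(commands=[[1,[0,0,-1.5],[0,0,0]],[1,[0,0,-3.5],[0,0,0]],[1,[0,0,-4.5],[0,0,0]],[1,[0,0,-4.5],[0,0,0]],[1,[0,0,0],[0,0,0]]])

```text
clock: 16.9
position: [0.6432, 0.1467, 0.1634]
ee_rot: [[0.075, 0.997, 0.007], [0.997, -0.075, 0.002], [0.003, 0.007, -1.0]]
wrist_force: [0.4, -0.7, -2.3]
gripper_width: 0.316
gripper_force: 30.0
```

```bash
python3 - <<'E'
from h import *
from scipy.spatial.transform import Rotation as Q
st=arm.get_state();p=np.array(st['position']);R=np.array(st['ee_rot']);print(p,st['gripper_width'],st['joint_pos'])
tgt=np.array([.484,-.386,p[2]]);N=12
ang=np.arctan2(R[1,0],R[0,0]);tot=ang-np.radians(-3.6);print('turn',tot);t=round(tot/N,3);d=(tgt-p)/N
for i in range(N):
    print((R.T@d*100).round(2)[:2].tolist(),t); R=R@Q.from_rotvec([0,0,t]).as_matrix()
# verify true roller & plate: right roller line now
trio('p2')
E
```

```text
[0.64324921 0.14672992 0.16339587] 0.31616064295440854 [ -8.03422909  21.64324495  -9.14941637  86.85476245   3.56241835
  71.34179763 -21.95382456]
turn 1.5587540133232893
[-4.53, -0.99] 0.13
[-4.62, -0.4] 0.13
[-4.63, 0.21] 0.13
[-4.56, 0.8] 0.13
[-4.42, 1.39] 0.13
[-4.2, 1.95] 0.13
[-3.91, 2.48] 0.13
[-3.56, 2.97] 0.13
[-3.15, 3.4] 0.13
[-2.68, 3.78] 0.13
[-2.17, 4.1] 0.13
[-1.62, 4.34] 0.13
[0.6404 0.1458 0.1582] 0.31895278279585154 [-0.71 -0.19 -3.  ] 30.005231201648712 17.0
```

Request:
step_arm(commands=[[1,[-4.5,-1.0,0],[0,0,0.13]],[1,[-4.6,-0.4,0],[0,0,0.13]],[1,[-4.6,0.2,0],[0,0,0.13]],[1,[-4.6,0.8,0],[0,0,0.13]],[1,[-4.4,1.4,0],[0,0,0.13]]])

```text
clock: 17.68
position: [0.5725, -0.0769, 0.1561]
ee_rot: [[0.666, 0.746, -0.004], [0.746, -0.666, 0.0], [-0.002, -0.003, -1.0]]
wrist_force: [0.5, -1.0, -2.7]
gripper_width: 0.312
gripper_force: 30.1
```

Request:
step_arm(commands=[[1,[-4.2,2.0,0],[0,0,0.13]],[1,[-3.9,2.5,0],[0,0,0.13]],[1,[-3.6,3.0,0],[0,0,0.13]],[1,[-3.2,3.4,0],[0,0,0.13]],[1,[-2.7,3.8,0],[0,0,0.13]]])

```text
clock: 18.3
position: [0.5063, -0.2995, 0.1562]
ee_rot: [[0.982, 0.19, -0.004], [0.19, -0.982, 0.002], [-0.003, -0.002, -1.0]]
wrist_force: [-0.2, 0.0, -1.2]
gripper_width: 0.315
gripper_force: 30.1
```

Request:
step_arm(commands=[[1,[-2.2,4.1,0],[0,0,0.13]],[1,[-1.6,4.3,0],[0,0,0.13]],[1,[0,0,0],[0,0,0]],[1,[0,0,0],[0,0,0]]])

```text
clock: 18.8
position: [0.4808, -0.3861, 0.1565]
ee_rot: [[0.998, -0.064, -0.002], [-0.064, -0.998, 0.003], [-0.003, -0.002, -1.0]]
wrist_force: [0.4, 0.4, -2.2]
gripper_width: 0.316
gripper_force: 30.2
```

```bash
python3 - <<'E'
from h import *
st,im=shot('wrist','t1.png');shot('side','t1_d.png');shot('scene','t1_s.png')
R=np.array(st['ee_rot']);p=np.array(st['position']);print(p,R.round(3),st['gripper_width'])
# tray seen by wrist: white floor blob, back-projected on the rim plane
hsv=cv2.cvtColor(im,cv2.COLOR_RGB2HSV)
for z,th in((.032,170),(.032,190)):
    m=cv2.inRange(hsv,(0,0,th),(180,20,255));n,l,s,c=cv2.connectedComponentsWithStats(m)
    for k in np.argsort(-s[1:,4])[:3]+1:
        cc=cv2.findContours((l==k).astype(np.uint8),0,2)[0];cc=max(cc,key=len)
        h=cv2.convexHull(cc);a=cv2.approxPolyDP(h,.03*cv2.arcLength(h,True),True).reshape(-1,2)
        print(th,s[k],a.tolist(),onz('wrist',a,z,st)[:,:2].round(3).tolist())
E
```

```text
[ 0.48084509 -0.38608451  0.15645662] [[ 0.998 -0.064 -0.002]
 [-0.064 -0.998  0.003]
 [-0.003 -0.002 -1.   ]] 0.3155711388468544
170 [  417    75   216   214 33188] [[625, 85], [607, 272], [417, 287], [418, 87]] [[0.565, -0.59], [0.434, -0.596], [0.431, -0.454], [0.572, -0.454]]
170 [  85  178  125  130 8001] [[190, 178], [209, 299], [85, 307]] [[0.522, -0.297], [0.431, -0.297], [0.43, -0.2]]
170 [ 239    0  177   62 7681] [[415, 59], [295, 60], [239, 0], [406, 0]] [[0.589, -0.453], [0.593, -0.376], [0.629, -0.344], [0.623, -0.447]]
190 [ 290   68  105   75 5021] [[290, 69], [394, 69], [390, 142], [313, 125]] [[0.588, -0.372], [0.583, -0.439], [0.538, -0.436], [0.552, -0.384]]
190 [ 340  156   50  139 3578] [[340, 158], [389, 158], [382, 294], [362, 282]] [[0.529, -0.401], [0.527, -0.435], [0.427, -0.428], [0.437, -0.413]]
190 [ 249  182   33  113 1847] [[250, 182], [270, 190], [281, 281], [255, 294]] [[0.517, -0.338], [0.51, -0.351], [0.442, -0.353], [0.433, -0.332]]
```

```bash
python3 - <<'E'
from h import *
st=arm.get_state()
print(onz('wrist',[[290,69],[394,69],[382,294],[255,294],[250,182],[389,158]],.005,st)[:,:2].round(4).tolist())
im=cv2.imread('pics/t1.png');h=cv2.cvtColor(im,cv2.COLOR_BGR2HSV)
for r in(64,100,180,290):print(r,[int(h[r,c,2]) for c in range(230,425,5)])
print([int(h[r,350,2]) for r in range(30,150,4)])
E
```

```text
[[0.5934, -0.3692], [0.5888, -0.4434], [0.4155, -0.4313], [0.422, -0.3255], [0.515, -0.3318], [0.5266, -0.4388]]
64 [119, 113, 99, 99, 98, 98, 99, 99, 99, 99, 98, 99, 110, 122, 122, 121, 122, 120, 121, 119, 118, 120, 121, 121, 121, 120, 121, 120, 122, 121, 121, 121, 120, 120, 119, 102, 171, 156, 167]
100 [106, 132, 100, 124, 135, 134, 135, 134, 134, 135, 135, 135, 135, 135, 135, 135, 135, 136, 138, 213, 214, 214, 214, 213, 214, 214, 215, 215, 214, 214, 214, 214, 214, 135, 108, 102, 204, 137, 175]
180 [175, 171, 126, 101, 133, 132, 124, 114, 119, 121, 122, 124, 126, 127, 127, 127, 128, 129, 129, 131, 131, 131, 130, 129, 130, 197, 205, 202, 200, 198, 195, 192, 188, 181, 173, 167, 128, 139, 178]
290 [172, 173, 172, 205, 116, 202, 209, 209, 82, 82, 76, 54, 58, 62, 63, 64, 63, 64, 63, 63, 63, 64, 62, 60, 60, 59, 51, 82, 84, 123, 217, 130, 107, 105, 193, 159, 126, 129, 145]
[174, 173, 173, 174, 173, 174, 132, 210, 133, 124, 211, 211, 211, 212, 213, 213, 214, 213, 214, 214, 216, 215, 215, 215, 206, 58, 102, 104, 102, 101]
```

The tray floor centre measures (0.481, -0.382), yaw about -4°, so I shift 3 mm and lower. I'll open only partly inside the tray.

Request:
step_arm(commands=[[1,[0,-0.3,4],[0,0,0]],[1,[0,0,4],[0,0,0]],[1,[0,0,3.5],[0,0,0]],[1,[0,0,1.5],[0,0,0]],[1,[0,0,0],[0,0,0]]])

```text
clock: 19.58
position: [0.4816, -0.3834, 0.0277]
ee_rot: [[0.998, -0.063, -0.001], [-0.063, -0.998, 0.001], [-0.001, -0.001, -1.0]]
wrist_force: [0.2, 0.3, -1.1]
gripper_width: 0.316
gripper_force: 30.1
```

Request:
step_arm(commands=[[1,[0,0,0.4],[0,0,0]],[1,[0,0,0.3],[0,0,0]],[1,[0,0,0],[0,0,0]]])

```text
clock: 19.95
position: [0.4819, -0.3845, 0.0219]
ee_rot: [[0.998, -0.064, 0.001], [-0.064, -0.998, -0.0], [0.001, 0.0, -1.0]]
wrist_force: [0.1, 0.1, -2.8]
gripper_width: 0.318
gripper_force: 30.1
```

Request:
step_arm(commands=[[1,[0,0,0.3],[0,0,0]],[1,[0,0,0.2],[0,0,0]],[1,[0,0,0],[0,0,0]]])

```text
clock: 20.32
position: [0.4815, -0.3842, 0.0161]
ee_rot: [[0.998, -0.064, -0.0], [-0.064, -0.998, 0.0], [-0.0, -0.0, -1.0]]
wrist_force: [-0.2, -0.0, -2.9]
gripper_width: 0.317
gripper_force: 30.1
```

Request:
step_arm(commands=[[1,[0,0,0.1],[0,0,0]],[1,[0,0,0.1],[0,0,0]],[1,[0,0,0],[0,0,0]]])

```text
clock: 20.7
position: [0.4816, -0.3843, 0.0142]
ee_rot: [[0.998, -0.064, -0.0], [-0.064, -0.998, 0.0], [-0.0, -0.0, -1.0]]
wrist_force: [-0.3, 0.6, -1.5]
gripper_width: 0.319
gripper_force: 30.1
```

Contact is starting, so I'm releasing.

Request:
step_arm(commands=[[0.62,[0,0,0],[0,0,0]],[0.55,[0,0,0],[0,0,0]],[0.5,[0,0,0],[0,0,0]],[0.5,[0,0,0],[0,0,0]]])

```text
clock: 21.2
position: [0.4817, -0.3845, 0.0145]
ee_rot: [[0.998, -0.064, 0.0], [-0.064, -0.998, -0.0], [0.0, 0.0, -1.0]]
wrist_force: [0.5, -0.5, -0.3]
gripper_width: 0.498
gripper_force: 0.0
```

Request:
step_arm(commands=[[0.5,[0,0,-2],[0,0,0]],[0.5,[0,0,-4],[0,0,0]],[0.5,[0,0,-5],[0,0,0]],[0.5,[0,0,-5],[0,0,0]],[0.5,[0,0,0],[0,0,0]]])

```text
clock: 21.82
position: [0.4841, -0.3867, 0.1813]
ee_rot: [[0.998, -0.065, 0.01], [-0.064, -0.998, -0.006], [0.01, 0.005, -1.0]]
wrist_force: [0.4, -0.4, -0.6]
gripper_width: 0.504
gripper_force: 0.0
```

```bash
python3 - <<'E'
from h import *
st,im=shot('wrist','f_w.png');_,s=shot('scene','f_s.png');_,d=shot('side','f_d.png')
print(st['position'],st['gripper_width'],st['clock'],np.array(st['wrist_force']).round(1))
h=cv2.cvtColor(im,cv2.COLOR_RGB2HSV)
# dark core blob in wrist view
m=cv2.inRange(h,(0,0,25),(180,60,95));m=cv2.morphologyEx(m,cv2.MORPH_OPEN,np.ones((5,5)))
n,l,q,c=cv2.connectedComponentsWithStats(m)
for k in range(1,n):
    if q[k,4]>800:
        r=cv2.minAreaRect(np.argwhere(l==k)[:,::-1].astype(np.float32));print(q[k],[np.round(v,1) for v in r],onz('wrist',[r[0]],.029,st)[0].round(3))
# what changed since the start on the side/scene views
for nme,b in(('scene',s),('side',d)):
    a=cv2.imread(f'pics/{nme}1.png')[:,:,::-1]
    df=(cv2.absdiff(a,b).max(2)>35).astype(np.uint8);df=cv2.morphologyEx(df,cv2.MORPH_OPEN,np.ones((3,3)))
    n,l,q,c=cv2.connectedComponentsWithStats(df)
    print(nme,[tuple(map(int,x)) for x in q[1:] if x[4]>25])
# right roller core rows in scene/side: dark blobs on plate
for nme,b,box in(('scene',s,(280,200,440,300)),('side',d,(225,190,370,305))):
    g=cv2.cvtColor(b,cv2.COLOR_RGB2HSV)[box[1]:box[3],box[0]:box[2]]
    m=cv2.inRange(g,(0,0,20),(180,70,95));n,l,q,c=cv2.connectedComponentsWithStats(m)
    for k in range(1,n):
        if q[k,4]>60:
            r=cv2.minAreaRect(np.argwhere(l==k)[:,::-1].astype(np.float32));print(nme,(np.array(r[0])+box[:2]).round(1),np.round(r[1],1),round(r[2],1),'dark')
P=np.array([[.6335,-.02,.034]]);u=np.array([.075,.997,0]);E=np.vstack([P,P+u*.06,P-u*.06])
for nme in('scene','side'):print(nme,'expected',proj(nme,E).round(0).tolist(),'tray roller',proj(nme,[[.4816,-.3843,.029]]).round(0))
E
```

```text
[ 0.48414119 -0.38671874  0.18133257] 0.5041124443711662 21.825 [ 0.4 -0.4 -0.6]
[    0     0   282   408 40536] [array([102.8, 201.3]), array([137.9, 455.2]), np.float64(34.8)] [ 0.512 -0.218  0.029]
[ 453    0   23   99 1131] [array([464.3,  49. ]), array([99.7, 13.5]), np.float64(83.7)] [ 0.603 -0.497  0.029]
[ 299  161   40  150 3762] [array([318.1, 235.3]), array([149.3,  37.1]), np.float64(88.8)] [ 0.473 -0.384  0.029]
[ 497  237   62   56 1334] [array([520.9, 258. ]), array([40. , 67.2]), np.float64(54.2)] [ 0.443 -0.547  0.029]
[ 514  260   60   63 1850] [array([538.7, 285.9]), array([41. , 65.3]), np.float64(38.8)] [ 0.417 -0.564  0.029]
[383 281  32  60 878] [array([399. , 308.9]), array([62.5, 21. ]), np.float64(74.1)] [ 0.405 -0.447  0.029]
[229 285  33  56 861] [array([243.8, 311. ]), array([20.9, 57.8]), np.float64(16.7)] [ 0.412 -0.317  0.029]
[ 568  296   58   58 1096] [array([591.3, 318.4]), array([28.7, 74.3]), np.float64(42.6)] [ 0.384 -0.612  0.029]
scene [(291, 4, 47, 39, 732), (341, 6, 57, 74, 2293), (338, 10, 5, 9, 43), (217, 18, 15, 39, 202), (265, 28, 5, 9, 3
[... 451 characters left out ...]
35, 113, 1738), (250, 148, 5, 7, 33), (246, 161, 17, 21, 187), (240, 208, 54, 80, 1133), (319, 226, 12, 9, 52), (136, 243, 111, 51, 1607), (46, 264, 22, 44, 367), (318, 337, 70, 48, 1331)]
scene [302.  249.2] [ 47.6 101.7] 3.8 dark
scene [349.9 263. ] [14.6 41.2] 75.3 dark
scene [388.7 291.5] [ 40.7 116.7] 69.6 dark
scene [381.3 267.4] [ 5.7 32.5] 73.3 dark
scene [325.  273.8] [15.3  6.4] 56.3 dark
scene [332.5 285.6] [ 6.4 18.1] 80.0 dark
side [353. 201.] [22. 32.] 90.0 dark
side [352.6 267.8] [77.8 36.7] 72.6 dark
scene expected [[350.0, 263.0], [368.0, 257.0], [331.0, 270.0]] tray roller [[212. 277.]]
side expected [[334.0, 246.0], [325.0, 233.0], [343.0, 259.0]] tray roller [[352. 361.]]
```

The reject roller lies centred in the tray at (0.473, -0.384), and the true roller is at the expected stop position, scene (350,263). I'm handing in.

```bash
python3 -c "
from bench import arm
print(arm.job_done())"
```

```text
the job is handed in; nothing more can be done
None
```

I rolled both rollers to the stops, left then right: the left one's core wobbled and now lies flat in the reject tray, the true right one is on the plate against the stops, and I handed the job in at about 22 s.

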